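Wedge a microphone bell tight in its bench cradle

ROBOT

A 6-joint arm with a two-finger parallel gripper is mounted at the origin on a cart in front of the work surface, level with it; the furniture and walls round the work are solid. World frame = base frame: x ahead of the robot, y to its left, z up, the work surface at z = 0. Lengths are in mm, angles in rad, forces in N, time in s.
With the tool pointing down it reaches from about 350 to 975 mm from the base axis. Payload 7.1 kg.
Tool frame: the origin (TCP) lies at the very end of the fingers, on their centre line; the grasp point (between the pads) lies 19 mm behind it; x points along the fingers, y is the direction in which the jaws open and shut, and the axes are right-handed (so a half turn about x gives the same grasp; the last joint's range is limited). The gripper opens to 88 mm and grips with 3 to 60 N. Pads are 20 mm wide; open, the fingers measure 115 mm over their backs; the gripper's body (75 mm by 178 mm) begins 61 mm behind the grasp point.
Start: joints at [-1.194, 0.423, 1.63, -0, 1.089, -0.019], TCP at [240.982, -576.656, 222.675] pointing down, gripper open.
Joint ranges: [-3, 3], [-0.9, 2.11], [0.09, 2.58], [-1.31, 4.45], [0.11, 2.69], [-2.54, 2.54]. Speed limits (rad/s): [2.39, 2.39, 3.01, 3.14, 3.14, 3.14].

INTERFACE

Orientations are given as a rotation vector (axis times angle).
In Python, from workcell import ctrl gives the robot as it stands. The module is installed in compiled form; this text tells all that it offers.
- The arm moves only by the tool carry_out, never from a script. Its argument "commands" is a list of rows, each a list of 6 numbers: the shift along the tool's x, y, z in m, then the turn, a rotation vector about the tool's x, y, z in degrees. In form: [[tx, ty, tz, rx, ry, rz], ...]. A call has 1 to 8 rows; each row shifts and turns the pose as measured when the row begins, along the tool's axes as they then stand; what a row does not reach is not made up. A row lasts 1/8 s, in which the tool goes at most 62.5 mm and 10.7 degrees, less where a joint would pass 70% of its speed; a pose out of reach is approached as far as the arm can. A call with a gripper value outside its range is refused whole. "grip" is the closure, from 0 (fully open) to 1 (shut), set as the call begins (left out, the last holds). The fingers move at their own pace and stop on an object; the grip force is fixed at half the most. Time passes only in rows, so rows that do not move let the fingers close. It gives the time, the measured TCP pose, the force and the opening at its end, in the units of the state.
- ctrl.get_obs(): the state, without advancing time (a new reading comes with each control period).
- ctrl.get_image(name): name is "side" or "top" or "wrist"; returns a dict with "pixels" (400x640x3 uint8, blue, green, red), "intrinsics" (3x3 intrinsics, pixels), "rvec" (rotation vector, rad) and "tvec" (3), from world to camera coordinates, as OpenCV has them. Camera axes: x right, y down, z forward; pixel columns grow to the right and rows downward; lengths in mm; the calibration is good to about 2 mm. The wrist camera is an equidistant fisheye: a pixel r from the principal point sees the ray r / f radians off the axis. A picture is of the moment at which its call begins. There is no depth.
- ctrl.close_job(): hands the job in, once; it reports no verdict.
The state is a dict: "t": time; "qpos": joint angles; "qvel": joint speeds; "joint_torque": joint torques, N m; "ee_pos": TCP position; "orientation": TCP orientation; "ft_force": force on the tool from outside, world axes, zero at the start; "moment": the same for the moment, N m; "width": finger opening in mm.
Only numpy, scipy, OpenCV 4.12 (cv2) and the standard library are available. Lean on these libraries where they do the work, as an engineer would, in place of code of your own. Each camera call takes 0.05 s, during which the arm holds its last target. There are 200 camera calls.

TASK

Stand the black bell-shaped microphone housing upright in the corner of the cradle's L-shaped metal jaw and let go of it, then take the wooden wedge by its two ends out of its storage block, set it down on its underside on the bench, let go and take it again another way. Drive it, thin end first and lying on the board, into the gap between the bell and the angled fence until its thick end is flush with the front edge of the board, so that the bell is locked tight against the sprung jaw. Do not knock over or shift the microphone head, the microphone sleeve and the red bottle that stand near by.

Things in the scene. Friction and masses are not known exactly. Their poses are not given: they have to be found in the camera images.
- cradle: Fixed cradle: plywood board 120 (its x) x 170 (its y) x 12 mm; origin at the centre of its underside. The wedge is driven along cradle +x over the board's front edge (x -60 mm); the bench before it is clear. At +y is the fence, at -y the L-shaped metal jaw, and behind it (y -66 mm) a wooden block 34 mm high above the board.
- cradle_fence (a point): Front corner of the fence's working face, on the board (cradle x -39, y 53 mm). The wooden fence is 54 mm long, 22 mm thick to +y, 30 mm high above the board; its face closes in to -y by 0.35 mm per mm of cradle x, as the wedge's taper.
- cradle_mouth (a point): Point on the board's top face at its front edge (cradle x -60, y +35, z 12 mm), axes as the cradle: where wedge_head lies when the wedge is fully home.
- cradle_seat (a point): Point on the board's top (cradle x -16, y +2.2, z 12 mm): under the bell's axis when it touches back plate and end stop of the jaw at rest. With the wedge home, bell and jaw are pushed 3 to 5 mm from here to cradle -y. Without the wedge the bell may be set down from here to 8 mm further to +y or 5 mm to -x.
- jaw (a joint): Travel of the sprung aluminium jaw (m), 0 at rest, to 0.010 pressed back to cradle -y; spring 1600 N/m, 2 to 5 mm and up to 8 N with the wedge home; it begins to yield 7 to 15 mm before home. Driving the wedge takes up to about 18 N; it jams by friction and stays. Jaw top 40 mm above the bench. Plates 12 mm thick: the back on the bell's -y side, the stop on its +x side.
- wedge: Loose wooden wedge, 64 mm long (x, thin end +x), 46 mm high (z), 60 g; origin at mid length on its underside. Straight face at y -10.5 mm. Thick end: a parallel block (y -10.5 to +18.5) from x -32 to -12 mm; then the +y face tapers to y +3.1 at the thin end. Ends square to x. Home, its axes are parallel to the cradle's. Starts upright in the storage block.
- wedge_head (a point): Lower edge of the wedge's thick end face (wedge x -32, y 0, z 0 mm), axes as the wedge.
- wedge_block: Fixed dark wooden storage block, 56 mm (x) by 56 mm (y -24 to +32 mm), 52 mm high; origin on its underside. Two cheeks along x, as high as the wedge, hug the wedge's sides; the wedge sticks out 4 mm at each end, where a finger has room. The wedge starts in it at the same x, y and yaw, 6 mm up.
- bell: Loose black turned microphone bell housing, round, 55 mm diameter, 91 mm tall, about 0.14 kg; origin at the centre of its underside, z up. Body straight from the foot to 57 mm, shoulder closing in to 71 mm, then a neck of about 22 mm diameter.
- mesh_mic: Bystander: black mesh microphone head standing near the bell, 62 mm diameter, 95 mm tall; origin at the centre of its underside. Leave it alone.
- sleeve: Bystander: black microphone sleeve with a brown collar standing beside the storage block, 36 mm diameter, 104 mm tall; origin at the centre of its underside. Leave it alone.
- flux: Bystander: small red bottle with a pointed pink top standing beside the cradle, 36 mm diameter, 78 mm tall; origin at the centre of its underside. Leave it alone.
Mind the look-alikes: they are no part of the job. Of the things like the wedge, leave any that is blue or purple; of the rest the larger one is meant.

How it is judged (in metres and radians):
On the way, in this order (a step that is already met when the one before it is completed fails the run):
1. the bell stands in the corner of the cradle's jaw, released (horizontal distance between bell and cradle_seat below 0.014 m and z of bell in the frame of cradle_seat between -0.004 and 0.005 m and angle between bell's own z axis and vertical below 0.1 rad and contact force between bell and the fingers below 0.1 N), for 0.2 s.
2. the wedge stands on its underside on the bench, out of its block, released (height (world z) of wedge below 0.004 m and angle between wedge's own z axis and vertical below 0.1 rad and contact force between wedge and the fingers below 0.1 N), for 0.2 s.
At the end, for the whole second after the job is handed in: Bell upright (within 5.5 degrees) on the board within 14 mm of the seat; wedge flat on the board, parallel to the cradle (5 degrees), thick end flush with the front edge within 4 mm and within 6 mm sideways; jaw pressed back over 1 mm, wedge bearing on the bell with over 1 N; both at rest (horizontal distance between bell and cradle_seat below 0.014 m and z of bell in the frame of cradle_seat between -0.004 and 0.005 m and angle between bell's own z axis and vertical below 0.1 rad and x of wedge_head in the frame of cradle_mouth between -0.004 and 0.004 m and y of wedge_head in the frame of cradle_mouth between -0.006 and 0.006 m and z of wedge_head in the frame of cradle_mouth between -0.004 and 0.005 m and angle between wedge's own z axis and vertical below 0.08 rad and angle between the x axis of wedge and the x axis of cradle, either way round below 0.1 rad and value of joint jaw above 0.001 m and contact force between wedge and bell above 1 N and linear speed of each of wedge, bell below 0.01 m/s); the robot touches nothing.
It fails at once if the black mesh microphone head is shifted by more than 20 mm or tipped (distance of mesh_mic from where it was at the start of the episode above 0.02 m or angle between mesh_mic's own z axis and vertical above 0.3 rad).
It fails at once if the tall black microphone sleeve is shifted by more than 20 mm or tipped (distance of sleeve from where it was at the start of the episode above 0.02 m or angle between sleeve's own z axis and vertical above 0.3 rad).
It fails at once if the red bottle is shifted by more than 20 mm or tipped (distance of flux from where it was at the start of the episode above 0.02 m or angle between flux's own z axis and vertical above 0.3 rad).
It also fails if it takes over 67 s, if anything falls off the work surface, if the arm or the gripper's body presses on something with over 40 N, if the wrist force passes 120 N, or if a joint passes its speed limit or range.

## Working session

There is one attempt and no reset: what is moved stays moved. The work goes in short steps, Python scripts to look and compute and a tool call to move; the robot and the scene stay as the last step left them, time stands still between calls to the robot, and variables do not carry over. Pictures are saved under pics/ and viewed, about 8 in all and at most 12, crops included, and the job is handed in when it is done.

Besides the shell and the picture viewer there is one more tool, called after "Request:" as a command line: name --pt "numbers of a row" for each row, then --argument value for the rest. carry_out: Moves the arm, as the interface text tells. Its arguments: {"type":"object","properties":{"commands":{"type":"array"},"grip":{"type":"number"}},"required":["commands"]}

```bash
mkdir -p pics
cat > h.py <<'E'
import numpy as np, cv2, json
from workcell import ctrl
def grab(n):
    d=ctrl.get_image(n); d={k:(np.array(v)) for k,v in d.items()}
    return d
def save(n,f):
    d=grab(n); cv2.imwrite(f'pics/{f}.png',d['pixels']); np.savez(f'pics/{f}.npz',**d); return d
def load(f): return dict(np.load(f'pics/{f}.npz'))
def ray(d,uv,fish=False):
    K=d['intrinsics'];R=cv2.Rodrigues(d['rvec'].astype(float))[0];t=d['tvec'].reshape(3).astype(float)
    x=(uv[0]-K[0,2])/K[0,0];y=(uv[1]-K[1,2])/K[1,1]
    if fish:
        th=np.hypot(x,y);s=np.sin(th)/max(th,1e-9);v=np.array([x*s,y*s,np.cos(th)])
    else: v=np.array([x,y,1.])
    return -R.T@t, R.T@v
def onz(d,uv,z,fish=False):
    c,v=ray(d,uv,fish); return c+v*(z-c[2])/v[2]
def proj(d,P,fish=False):
    K=d['intrinsics'];R=cv2.Rodrigues(d['rvec'].astype(float))[0];t=d['tvec'].reshape(3)
    p=R@np.array(P,float)+t
    if fish:
        r=np.hypot(p[0],p[1]);th=np.arctan2(r,p[2]);x,y=p[0]/r*th,p[1]/r*th
    else: x,y=p[0]/p[2],p[1]/p[2]
    return np.array([K[0,0]*x+K[0,2],K[1,1]*y+K[1,2]])
def tri(d1,u1,d2,u2,f1=False,f2=False):
    c1,v1=ray(d1,u1,f1);c2,v2=ray(d2,u2,f2)
    A=np.stack([v1,-v2],1);s=np.linalg.lstsq(A,c2-c1,rcond=None)[0]
    a=c1+v1*s[0];b=c2+v2*s[1];return (a+b)/2,np.linalg.norm(a-b)
E
python3 - <<'E'
from h import *
for n in ['side','top','wrist']:
    d=save(n,n+'0'); c,v=ray(d,(320,200)); print(n,c.round(),v.round(2),d['intrinsics'].round(1).tolist())
o=ctrl.get_obs(); print({k:np.round(v,3).tolist() for k,v in o.items()})
a=cv2.imread('pics/top0.png');cv2.imwrite('pics/v1.png',cv2.resize(a,(800,500),interpolation=cv2.INTER_CUBIC))
a=cv2.imread('pics/side0.png');cv2.imwrite('pics/v2.png',cv2.resize(a,(800,500),interpolation=cv2.INTER_CUBIC))
E
```

```text
side [ 546. -794.  587.] [-0.01  0.77 -0.63] [[370.7, 0.0, 315.7], [0.0, 370.7, 201.5], [0.0, 0.0, 1.0]]
top [ 441. -156. 1362.] [ 0.07 -0.01 -1.  ] [[519.0, 0.0, 317.3], [0.0, 519.0, 200.6], [0.0, 0.0, 1.0]]
wrist [ 303. -551.  384.] [-0.22 -0.1  -0.97] [[309.7, 0.0, 318.2], [0.0, 309.7, 201.3], [0.0, 0.0, 1.0]]
{'t': 0.15, 'qpos': [-1.194, 0.424, 1.63, -0.0, 1.089, -0.019], 'qvel': [0.001, -0.004, -0.001, -0.001, 0.001, 0.0], 'joint_torque': [-0.0, -54.498, -27.392, 0.064, 0.02, -0.0], 'ee_pos': [240.84, -576.316, 222.108], 'orientation': [2.004, 0.403, -2.005], 'ft_force': [0.025, -0.358, 0.444], 'moment': [0.018, -0.015, 0.049], 'width': 87.78}
```

View pics/v1.png

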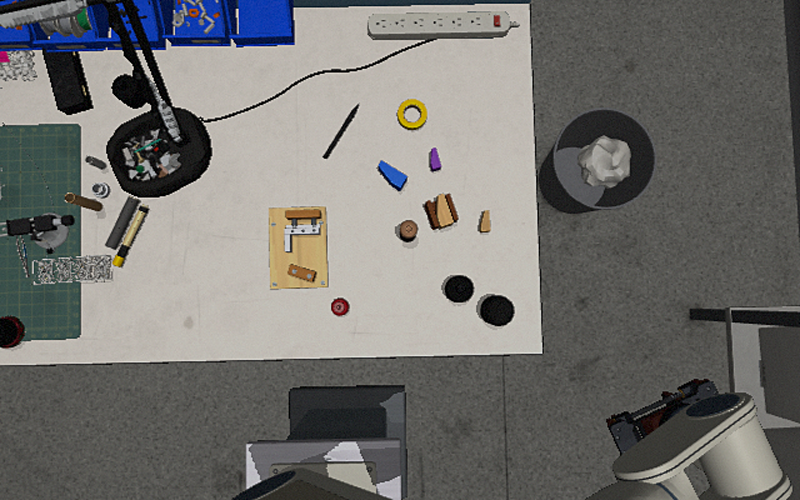

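View pics/v2.png

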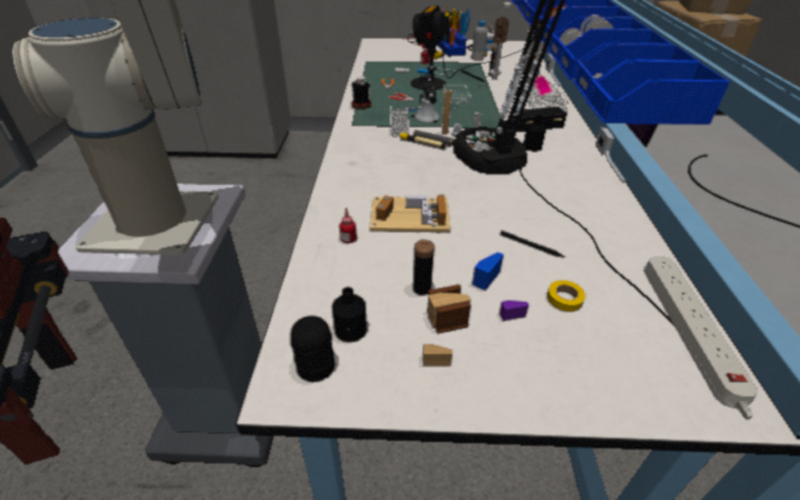

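Top view (scaled 1.25): cradle at (298,248), its jaw on the far side and its fence on the near side, front edge to the right. Bell candidates are (458,289) and (497,310). In the side view, (350,315) has the neck, so it is the bell, and (313,347) is the mesh mic. Wedge candidates are tan in its block (440,212), a small tan one (485,221), blue (392,175) and purple (435,159). The wedge meant is the larger non-blue, non-purple one, in the block. I'll confirm this in a crop.

Run:
```python
from h import *
t=load('top0')['pixels'];s=load('side0')['pixels']
a=cv2.resize(t[150:270,205:405],(800,480),interpolation=cv2.INTER_CUBIC);cv2.imwrite('pics/v3.png',a)
hsv=cv2.cvtColor(t,cv2.COLOR_BGR2HSV)
d=load('top0')
print('px->world z0', [(p,onz(d,p,0).round().tolist()) for p in [(238,198),(366,231),(352,170)]])
```

```text
px->world z0 [((238, 198), [553.0, 47.0, 0.0]), ((366, 231), [458.0, -288.0, 0.0]), ((352, 170), [620.0, -255.0, 0.0])]
```

View pics/v3.png

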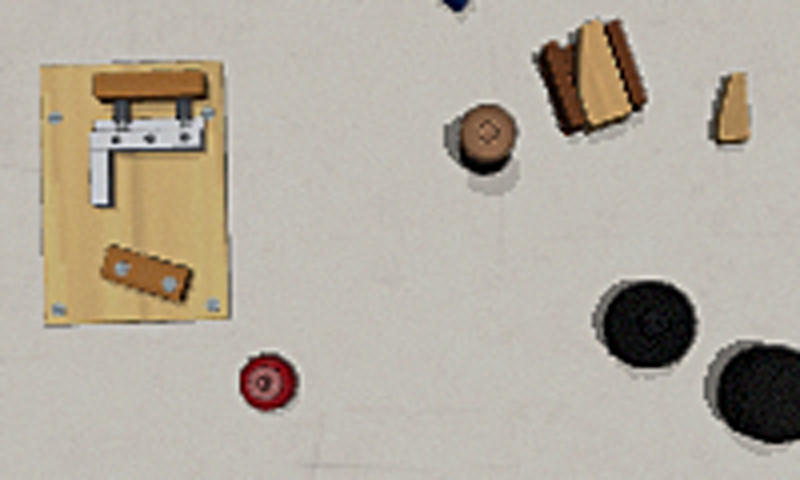

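The larger tan wedge in its dark block is confirmed at crop (605,75). Its thin end points away from the robot and its yaw is about 17°. The small tan one at (733,108) is a decoy. The bell is at (650,325). Next I'll write a move planner and take a closer look with the wrist camera.

```bash
cat >> h.py <<'E'
from scipy.spatial.transform import Rotation as Ro
def plan(P,yaw,pitch=0):
    """P target TCP mm; yaw deg = world direction of tool y (mod 180). prints tool-frame total shift (m) and turn(deg)"""
    o=ctrl.get_obs();R=Ro.from_rotvec(o['orientation']);M=R.as_matrix()
    best=None
    for y in (yaw,yaw+180):
        a=np.radians(y);ty=np.array([np.cos(a),np.sin(a),0]);tx=np.array([0,0,-1.]);tz=np.cross(tx,ty)
        r=Ro.from_matrix(M.T@np.stack([tx,ty,tz],1)).as_rotvec(degrees=True)
        print(' yaw',y,'turn',r.round(2),'q6',o['qpos'][5].round(2) if hasattr(o['qpos'],'round') else o['qpos'][5])
    dw=np.array(P)-o['ee_pos'];print(' shift tool m',(M.T@dw/1000).round(4),'world',dw.round(1),'t',o['t'],'F',np.round(o['ft_force'],1),'w',o['width'])
E
python3 - <<'E'
from h import *
M=Ro.from_rotvec(ctrl.get_obs()['orientation']).as_matrix();print(M.round(3))
plan([480,-260,230],0)
E
```

```text
[[-0.     0.386 -0.923]
 [ 0.001 -0.923 -0.386]
 [-1.    -0.001 -0.   ]]
 yaw 0 turn [-6.732e+01 -4.000e-02  5.000e-02] q6 -0.02
 yaw 180 turn [1.1268e+02 6.0000e-02 4.0000e-02] q6 -0.02
 shift tool m [-0.0077 -0.1997 -0.3426] world [239.2 316.3   7.9] t 0.15 F [ 0.  -0.4  0.4] w 87.77986251610069
```

```bash
cat >> h.py <<'E'
def rows(P,yaw,n):
    o=ctrl.get_obs();M=Ro.from_rotvec(o['orientation']).as_matrix();p=np.array(o['ee_pos'])
    cy=np.degrees(np.arctan2(M[1,1],M[0,1]));dy=(yaw-cy+180)%360-180
    print('t',round(o['t'],2),'tcp',p.round(1),'yaw',round(cy,2),'tilt',np.degrees(np.arccos(-M[2,0])).round(2),'F',np.round(o['ft_force'],1),'w',round(o['width'],1))
    st=(np.array(P)-p)/n;out=[]
    for i in range(n):
        a=np.radians(cy+dy*i/n);ty=np.array([np.cos(a),np.sin(a),0]);tx=np.array([0,0,-1.]);tz=np.cross(tx,ty)
        s=np.stack([tx,ty,tz],1).T@st/1000
        out.append([*[round(float(x),4) for x in s],round(-dy/n,2),0,0])
    print(json.dumps(out).replace(' ',''))
E
python3 -c "
from h import *
rows([470,-250,230],0,8)"
```

```text
t 0.15 tcp [ 240.8 -576.3  222.1] yaw -67.32 tilt 0.06 F [ 0.  -0.4  0.4] w 87.8
[[-0.001,-0.0266,-0.0422,-8.42,0,0],[-0.001,-0.0201,-0.0456,-8.42,0,0],[-0.001,-0.0132,-0.0481,-8.42,0,0],[-0.001,-0.0061,-0.0495,-8.42,0,0],[-0.001,0.0012,-0.0498,-8.42,0,0],[-0.001,0.0085,-0.0491,-8.42,0,0],[-0.001,0.0156,-0.0473,-8.42,0,0],[-0.001,0.0224,-0.0445,-8.42,0,0]]
```

Request:
carry_out --pt "-0.001 -0.0266 -0.0422 -8.42 0 0" --pt "-0.001 -0.0201 -0.0456 -8.42 0 0" --pt "-0.001 -0.0132 -0.0481 -8.42 0 0" --pt "-0.001 -0.0061 -0.0495 -8.42 0 0" --pt "-0.001 0.0012 -0.0498 -8.42 0 0" --pt "-0.001 0.0085 -0.0491 -8.42 0 0" --pt "-0.001 0.0156 -0.0473 -8.42 0 0" --pt "-0.001 0.0224 -0.0445 -8.42 0 0" --grip 0

```text
t: 1.15
ee_pos: [469.4, -239.2, 228.9]
orientation: [1.186, 1.226, -1.186]
ft_force: [0.8, -0.1, -0.2]
width: 88.1
```

```bash
python3 -c "
from h import *
rows([470,-250,230],0,1)
d=save('wrist','w1');c,v=ray(d,(320,200));print(c.round(),v.round(2))
print(proj(d,[458,-288,0],True),proj(d,[620,-255,50],True))
rows([560,-20,230],0,5)
cv2.imwrite('pics/v4.png',cv2.resize(d['pixels'],(800,500),interpolation=cv2.INTER_CUBIC))"
```

```text
t 1.15 tcp [ 469.4 -239.2  228.9] yaw 1.83 tilt 0.13 F [ 0.8 -0.1 -0.2] w 88.1
[[-0.0011,0.0002,0.0108,1.83,0,0]]
[ 468. -172.  391.] [ 0.01 -0.24 -0.97]
[308.34630196 212.56936836] [442.9056786  201.68831624]
t 1.2 tcp [ 471.9 -235.3  229.1] yaw 2.3 tilt 0.22 F [1.3 2.  0.2] w 87.8
[[-0.0002,0.0193,-0.0423,0.46,0,0],[-0.0002,0.019,-0.0425,0.46,0,0],[-0.0002,0.0187,-0.0426,0.46,0,0],[-0.0002,0.0183,-0.0428,0.46,0,0],[-0.0002,0.018,-0.0429,0.46,0,0]]
```

View pics/v4.png

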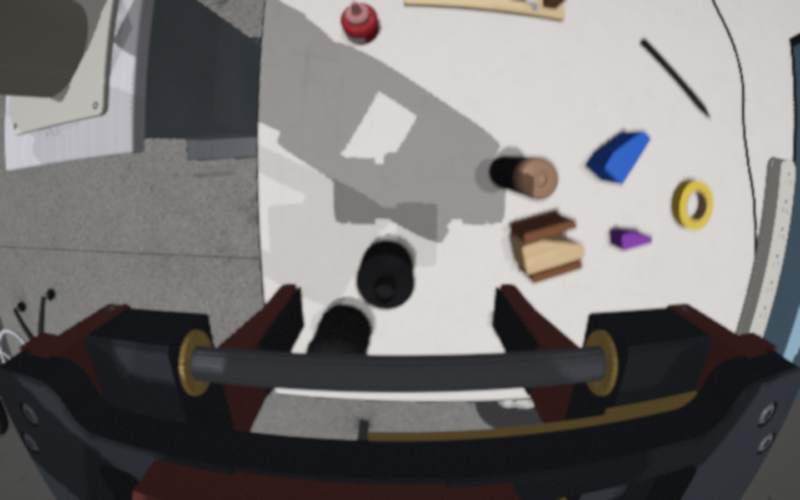

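The wrist view has slight motion blur. The bell neck is at about (384,287), the block with the wedge at (545,250), the sleeve at (537,177) and the mesh mic at (340,330), partly hidden by a finger. Now I'll measure the bell, wedge and cradle from the top, side and wrist images.

Run:
```python
from h import *
T=load('top0');S=load('side0');W=load('w1')
def comps(d,m,roi,mn=30):
    x0,y0,x1,y1=roi;k=np.zeros(m.shape,np.uint8);k[y0:y1,x0:x1]=m[y0:y1,x0:x1]
    n,l,s,c=cv2.connectedComponentsWithStats(k)
    return [(s[i].tolist(),c[i].round(1).tolist()) for i in range(1,n) if s[i,4]>mn],l
def dark(d,v=45): return (d['pixels'].max(2)<v).astype(np.uint8)
def hs(d): return cv2.cvtColor(d['pixels'],cv2.COLOR_BGR2HSV)
print('top dark',comps(T,dark(T),(340,205,420,270))[0])
print('side dark',comps(S,dark(S),(220,220,300,310))[0])
print('w dark',comps(W,dark(W,40),(270,180,345,250))[0])
# top: bell neck approx & foot
t=(368,230.5);print('bell top z91 via top',onz(T,t,91).round(1))
s=(349/1.25,292/1.25);print('tri neck top side',tri(T,t,S,s)); print('tri wrist',tri(T,t,W,(307,229),False,True))
# wood colours
h=hs(T)
tan=((h[...,0]>8)&(h[...,0]<30)&(h[...,1]>60)&(h[...,2]>130)).astype(np.uint8)
c,l=comps(T,tan,(340,140,400,190));print('tan wedge',c)
for i,(s_,_) in enumerate(c):
    k=(l==l[int(c[i][1][1]),int(c[i][1][0])]).astype(np.uint8);cn=cv2.findContours(k,0,1)[0][0]
    ap=cv2.approxPolyDP(cn,1.3,True)[:,0];print([(p.tolist(),onz(T,p+0.0,52)[:2].round(1).tolist()) for p in ap])
c,l=comps(T,tan,(205,155,270,240),100);print('board',c)
k=(l==l[190,222]).astype(np.uint8);k=cv2.morphologyEx((l>0).astype(np.uint8),3,np.ones((15,15)));cn=max(cv2.findContours(k,0,1)[0],key=cv2.contourArea)
r=cv2.minAreaRect(cn);b=cv2.boxPoints(r);print('rect',r,[onz(T,p,12)[:2].round(1).tolist() for p in b])
for d,n in((T,'t'),(S,'s')):
    i=d['pixels']; 
cv2.imwrite('pics/v5.png',np.vstack([cv2.resize(S['pixels'][140:290,220:420],(800,600),interpolation=cv2.INTER_CUBIC)]))
```

```text
top dark [([356, 221, 23, 21, 384], [366.7, 230.9]), ([384, 237, 27, 24, 510], [397.1, 248.2])]
side dark [([267, 231, 26, 42, 858], [279.4, 253.2]), ([233, 254, 35, 51, 1392], [249.8, 278.9])]
w dark [([287, 194, 43, 51, 1783], [308.4, 219.4]), ([270, 245, 18, 5, 68], [276.7, 247.4])]
bell top z91 via top [ 458.3 -283.9   91. ]
tri neck top side (array([ 459.51058439, -284.49215828,   83.2887033 ]), np.float64(2.2741750375137153))
tri wrist (array([ 458.62847387, -285.95009452,   70.71717381]), np.float64(0.14467417579418262))
tan wedge [([350, 155, 13, 26, 219], [354.6, 168.8]), ([385, 168, 8, 17, 98], [388.4, 177.1])]
[([353, 155], [651.7, -255.3]), ([350, 156], [649.3, -247.6]), ([350, 174], [603.1, -246.3]), ([352, 179], [590.2, -251.1]), ([355, 180], [587.5, -258.6]), ([362, 176], [597.3, -276.7]), ([355, 156], [649.0, -260.3])]
[([390, 168], [616.2, -348.5]), ([388, 168], [616.3, -343.4]), ([385, 184], [575.6, -334.5]), ([392, 183], [577.8, -352.3])]
board [([215, 165, 47, 66, 2367], [237.3, 199.9])]
rect ((237.8641357421875, 197.56590270996094), (64.5548324584961, 45.83567428588867), 88.56790161132812) [[637.4, 106.2], [637.8, -13.8], [468.8, -15.5], [468.5, 103.4]]
```

View pics/v5.png

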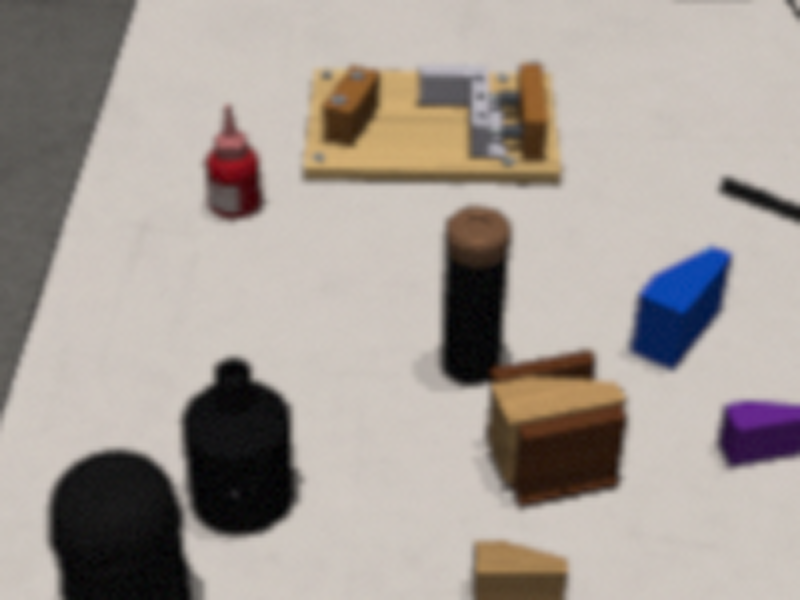

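The bell is at about (459,-285) and the cradle at about (553,45) with yaw 90.8°. The measured board is 169×120 mm, which matches the text. Moving above the bell.

```bash
python3 -c "
from h import *
rows([459,-285,135],0,3)"
```

```text
t 1.2 tcp [ 471.9 -235.3  229.1] yaw 2.3 tilt 0.22 F [1.3 2.  0.2] w 87.8
[[0.0314,-0.005,0.0164,0.77,0,0],[0.0314,-0.0047,0.0164,0.77,0,0],[0.0314,-0.0045,0.0165,0.77,0,0]]
```

Request:
carry_out --pt "0.031 -0.005 0.0164 0.77 0 0" --pt "0.031 -0.005 0.0164 0.77 0 0" --pt "0.031 -0.005 0.0165 0.77 0 0" --pt "0 0 0 0 0 0"

```text
t: 1.7
ee_pos: [459.9, -283.7, 134.1]
orientation: [1.21, 1.212, -1.204]
ft_force: [-0.9, -0.3, 0.1]
width: 87.6
```

```bash
python3 -c "
from h import *
d=save('wrist','w2');T=load('top0')
rows([459,-285,32],0,4)
print(proj(d,[459,-285,91],True),proj(d,[459,-285,0],True))
g=d['pixels'].max(2);cv2.imwrite('pics/v6.png',cv2.resize(np.clip(d['pixels'][60:320,120:520].astype(float)*1.6,0,255).astype(np.uint8),(800,520),interpolation=cv2.INTER_CUBIC))"
```

```text
t 1.75 tcp [ 460.8 -283.8  135.4] yaw 0.21 tilt 0.26 F [-0.5  0.2 -0.5] w 87.4
[[0.0258,-0.0005,0.0003,0.05,0,0],[0.0258,-0.0005,0.0003,0.05,0,0],[0.0258,-0.0005,0.0003,0.05,0,0],[0.0258,-0.0005,0.0003,0.05,0,0]]
[316.48586151 223.128827  ] [316.79555841 194.04500195]
```

View pics/v6.png

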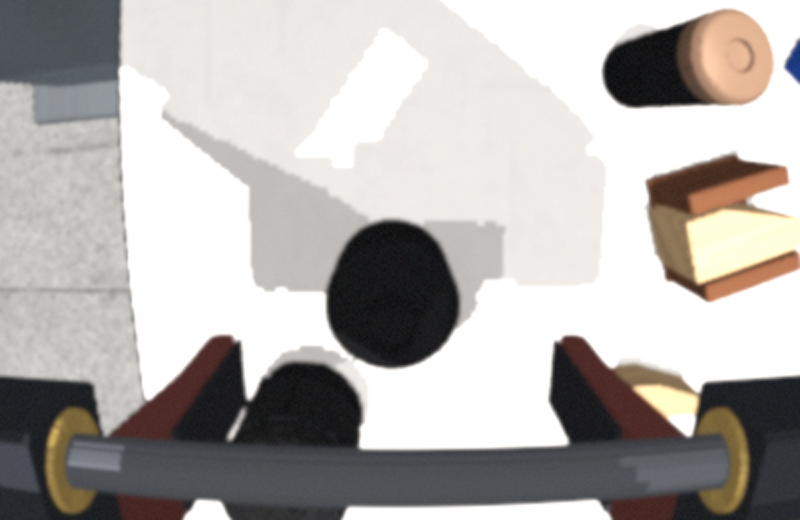

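The bell is centred at crop x≈393 (pixel 316.5), which matches the prediction. The fingers straddle it and clear the mesh mic.

```bash
python3 -c "
from h import *
d=load('w2')
print(onz(d,(316.5,169.5),0,True)-[0,27.5,0], onz(d,(327/2+120,205),57,True),onz(d,(459/2+120,205),57,True))"
```

```text
[ 458.63205324 -288.16588239    0.        ] [ 432.37149454 -281.06705964   57.        ] [ 485.3830825  -280.86373982   57.        ]
```

Request:
carry_out --pt "0.026 -0.001 0 0 0 0" --pt "0.026 0 0 0 0 0" --pt "0.026 0 0 0 0 0" --pt "0.024 0 0 0 0 0" --pt "0 0 0 0 0 0"

```text
t: 2.38
ee_pos: [466.6, -284.8, 39.1]
orientation: [1.21, 1.198, -1.197]
ft_force: [0.3, -0.9, 1.0]
width: 87.7
```

```bash
python3 -c "
from h import *
rows([459,-285,32],0,1)"
```

```text
t 2.38 tcp [ 466.6 -284.8   39.1] yaw 0.28 tilt 0.87 F [ 0.3 -0.9  1. ] w 87.7
[[0.0071,-0.0076,0.0002,0.28,0,0]]
```

Request:
carry_out --pt "0.007 -0.0075 0.0015 0 0 0" --pt "0 0 0 0 0 0"

```text
t: 2.62
ee_pos: [460.3, -287.0, 34.3]
orientation: [1.209, 1.194, -1.195]
ft_force: [-0.2, 0.3, 1.1]
width: 88.1
```

```bash
python3 -c "
from h import *
plan([459,-286,32],0)"
```

```text
yaw 0 turn [ 0.31  0.34 -1.02] q6 -0.59
 yaw 180 turn [-179.68    1.6     0.53] q6 -0.59
 shift tool m [ 0.0023 -0.0014 -0.001 ] world [-1.3  1.  -2.3] t 2.625 F [-0.2  0.3  1.1] w 88.07759417808887
```

Correct the tilt and close.

Request:
carry_out --pt "0.002 -0.001 0 0.3 0.3 -1.0" --pt "0 0 0 0 0 0"

```text
t: 2.88
ee_pos: [460.1, -287.7, 33.6]
orientation: [1.209, 1.207, -1.21]
ft_force: [0.2, 0.7, -0.6]
width: 87.5
```

Request:
carry_out --pt "0 0 0 0 0 0" --pt "0 0 0 0 0 0" --pt "0 0 0 0 0 0" --pt "0 0 0 0 0 0" --pt "0 0 0 0 0 0" --grip 0.9

```text
t: 3.5
ee_pos: [460.2, -287.7, 33.8]
orientation: [1.209, 1.207, -1.21]
ft_force: [0.4, -0.6, 0.4]
width: 53.9
```

```bash
python3 -c "
from h import *
plan([459,-286,32],0)"
```

```text
yaw 0 turn [-0.04  0.1  -0.07] q6 -0.58
 yaw 180 turn [ 1.7996e+02 -1.1000e-01 -1.6000e-01] q6 -0.58
 shift tool m [ 0.0018 -0.0012 -0.0017] world [-1.2  1.7 -1.8] t 3.5 F [ 0.4 -0.6  0.4] w 53.90180959611621
```

```bash
python3 -c "
from h import *
rows([460,-288,154],0,3)
o=ctrl.get_obs();M=Ro.from_rotvec(o['orientation']).as_matrix()
print(M.T@np.array([550-460,-70+288,0])/5)"
```

```text
t 3.5 tcp [ 460.2 -287.7   33.8] yaw -0.04 tilt 0.12 F [ 0.4 -0.6  0.4] w 53.9
[[-0.0401,-0.0001,0.0001,-0.01,0,0],[-0.0401,-0.0001,0.0001,-0.01,0,0],[-0.0401,-0.0001,0.0001,-0.01,0,0]]
[ -0.05224396  17.97323545 -43.61100868]
```

Request:
carry_out --pt "-0.02 0 0 0 0 0" --pt "-0.05 0 0 0 0 0" --pt "-0.05 0 0 0 0 0" --pt "0 0.018 -0.044 0 0 0" --pt "0 0.018 -0.044 0 0 0" --pt "0 0.018 -0.044 0 0 0" --pt "0 0.018 -0.044 0 0 0" --pt "0 0.018 -0.044 0 0 0"

```text
t: 4.5
ee_pos: [552.1, -64.2, 157.3]
orientation: [1.215, 1.204, -1.214]
ft_force: [0.4, -0.0, -1.6]
width: 53.9
```

Request:
carry_out --pt "0 0 0 0 0 0"

```text
t: 4.62
ee_pos: [552.9, -61.6, 157.1]
orientation: [1.212, 1.205, -1.211]
ft_force: [-0.9, 0.3, -2.3]
width: 53.6
```

```bash
python3 -c "
from h import *
d=save('wrist','w3')
plan([551,29,150],90)
print([proj(d,p,True).round() for p in ([551,29,12],[637.5,-14.6,12],[468.6,-15,12],[637.5,105,12],[468.5,104.5,12])])
cv2.imwrite('pics/v7.png',cv2.resize(d['pixels'][0:260,120:520],(800,520),interpolation=cv2.INTER_CUBIC))"
```

```text
yaw 90 turn [-9.026e+01  1.000e-01 -2.000e-02] q6 -0.13
 yaw 270 turn [ 8.974e+01 -2.000e-02 -1.000e-01] q6 -0.13
 shift tool m [ 0.0069 -0.0016 -0.0918] world [-1.2 91.8 -7. ] t 4.675 F [-0.  -0.6 -0.7] w 53.89967887726332
[array([316., 100.]), array([401., 145.]), array([234., 146.]), array([401.,  30.]), array([234.,  31.])]
```

View pics/v7.png

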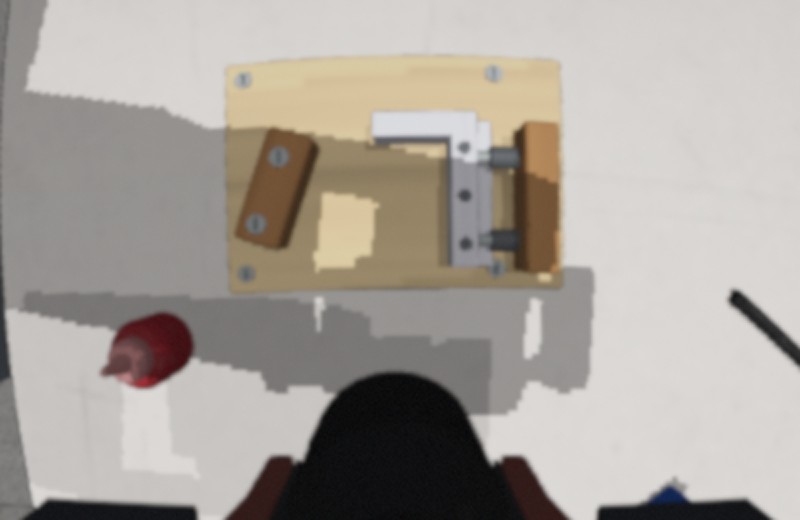

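The wrist view shows the cradle: board corners at crop (225,67), (560,62), (229,285) and (562,280), the jaw corner near (447,140), and the fence at (275,190). The space under the bell's path is clear.

Run:
```python
from h import *
d=load('w3');S=load('side0');T=load('top0')
f=lambda u,v,z:onz(d,(u/2+120-.25,v/2-.25),z,True).round(1)[:2]
for n,u,v,z in [('TL',225,67,12),('TR',560,62,12),('BL',229,285,12),('BR',562,280,12),('back a',447,150,40),('back b',449,265,40),('stop a',374,138,40),('stop b',445,138,40),('fence front c',237,237,42),('fence front face corner',283,248,42),('fence back face corner',318,143,42)]: print(n,f(u,v,z))
# expected for cradle (553,45) yaw90.8
c=np.array([553,45]);a=np.radians(90.8);X=np.array([np.cos(a),np.sin(a)]);Y=np.array([-X[1],X[0]])
for n,x,y in [('seat',-16,2.2),('back face',-16,2.2-27.5),('stop face',11.5,2.2),('fence',-39,53),('mouth',-60,35)]: print(n,(c+x*X+y*Y).round(1))
# heights by two views: jaw/board corners
print('tri BR board',tri(d,(401-.25,140),T,(205+229/4,150+318/4),True))
print('tri stop tip top',tri(d,(374/2+120,124/2),T,(205+102/4,150+206/4),True))
```

```text
TL [466.9 102.1]
TR [636.2 104.1]
BL [468.6 -11.7]
BR [637.   -9.6]
back a [575.9  49.8]
back b [576.9  -2.5]
stop a [543.5  55.2]
stop b [575.   55.4]
fence front c [481.3  11.9]
fence front face corner [502.5   6. ]
fence back face corner [518.7  53.2]
seat [551.  29.]
back face [578.5  29.4]
stop face [550.6  56.5]
fence [500.5   5.3]
mouth [518.8 -15.5]
tri BR board (array([482.83696506, -25.63281033, 482.91726688]), np.float64(93.22260516767852))
tri stop tip top (array([542.65927143,  64.23713474,  20.40879856]), np.float64(2.5596362799605195))
```

```bash
python3 -c "
from h import *
rows([548,25.5,120],90.7,9)"
```

```text
t 4.67 tcp [552.2 -62.8 157. ] yaw -0.26 tilt 0.09 F [-0.  -0.6 -0.7] w 53.9
[[0.0041,-0.0005,-0.0098,-10.11,0,0],[0.0041,0.0012,-0.0097,-10.11,0,0],[0.0041,0.0029,-0.0094,-10.11,0,0],[0.0041,0.0045,-0.0087,-10.11,0,0],[0.0041,0.006,-0.0078,-10.11,0,0],[0.0041,0.0072,-0.0066,-10.11,0,0],[0.0041,0.0083,-0.0052,-10.11,0,0],[0.0041,0.0091,-0.0037,-10.11,0,0],[0.0041,0.0096,-0.0021,-10.11,0,0]]
```

Request:
carry_out --pt "0.004 -0.0005 -0.0098 -10.1 0 0" --pt "0.004 0.0012 -0.0097 -10.1 0 0" --pt "0.004 0.0029 -0.0094 -10.1 0 0" --pt "0.004 0.0045 -0.0087 -10.1 0 0" --pt "0.004 0.006 -0.0078 -10.1 0 0" --pt "0.004 0.0072 -0.0066 -10.1 0 0" --pt "0.004 0.0083 -0.0052 -10.1 0 0" --pt "0.004 0.0091 -0.0037 -10.1 0 0"

```text
t: 5.68
ee_pos: [542.3, 6.7, 122.7]
orientation: [0.1, 1.572, -0.105]
ft_force: [0.1, 0.2, -1.3]
width: 53.6
```

Request:
carry_out --pt "0 0 0 0 0 0"

```text
t: 5.8
ee_pos: [541.6, 5.9, 122.3]
orientation: [0.101, 1.573, -0.106]
ft_force: [0.8, -0.2, -0.9]
width: 54.0
```

```bash
python3 -c "
from h import *
rows([548,25.5,60],90.7,3);plan([548,25.5,60],90.7)"
```

```text
t 5.8 tcp [541.6   5.9 122.3] yaw 82.43 tilt 0.34 F [ 0.8 -0.2 -0.9] w 54.0
[[0.0208,0.0068,0.0013,-2.76,0,0],[0.0208,0.0067,0.0016,-2.76,0,0],[0.0208,0.0066,0.0019,-2.76,0,0]]
 yaw 90.7 turn [-8.27 -0.28  0.19] q6 -1.45
 yaw 270.7 turn [171.73   0.28   0.42] q6 -1.45
 shift tool m [0.0622 0.0206 0.0041] world [  6.4  19.6 -62.3] t 5.8 F [ 0.8 -0.2 -0.9] w 53.95289364274301
```

Request:
carry_out --pt "0.01 0.01 0.002 -4 -0.1 0.1" --pt "0.01 0.01 0.003 -4 -0.1 0.1" --pt "0 0 0 0 0 0"

```text
t: 6.18
ee_pos: [548.4, 22.0, 102.3]
orientation: [0.003, 1.572, -0.003]
ft_force: [-0.2, -0.1, -1.0]
width: 53.5
```

```bash
python3 -c "
from h import *
plan([548,25.5,47],90.7)"
```

```text
yaw 90.7 turn [-0.93 -0.06  0.02] q6 -1.55
 yaw 270.7 turn [1.7907e+02 2.0000e-02 1.0000e-01] q6 -1.55
 shift tool m [ 0.0553  0.0035 -0.0003] world [ -0.4   3.5 -55.3] t 6.175 F [-0.2 -0.1 -1. ] w 53.529335064334006
```

Request:
carry_out --pt "0.02 0.003 0 -0.9 0 0" --pt "0.018 0 0 0 0 0" --pt "0.012 0 0 0 0 0" --pt "0 0 0 0 0 0"

```text
t: 6.68
ee_pos: [548.9, 22.1, 51.8]
orientation: [-0.0, 1.57, -0.001]
ft_force: [-0.4, -0.7, -0.9]
width: 53.7
```

```bash
python3 -c "
from h import *
plan([548,25.5,46],90.7)"
```

```text
yaw 90.7 turn [-0.73  0.02  0.05] q6 -1.55
 yaw 270.7 turn [ 1.7927e+02  8.0000e-02 -3.0000e-02] q6 -1.55
 shift tool m [ 0.0058  0.0034 -0.0009] world [-0.9  3.4 -5.8] t 6.675 F [-0.4 -0.7 -0.9] w 53.74811021640594
```

Request:
carry_out --pt "0.002 0.004 0 -0.7 0 0" --pt "0.004 0 0 0 0 0" --pt "0 0 0 0 0 0"

```text
t: 7.05
ee_pos: [549.7, 26.3, 46.3]
orientation: [-0.01, 1.569, 0.009]
ft_force: [0.4, 0.1, -1.5]
width: 53.6
```

```bash
python3 -c "
from h import *
plan([548,25.5,46],90.7)"
```

```text
yaw 90.7 turn [-0.03  0.11  0.05] q6 -1.55
 yaw 270.7 turn [ 1.7997e+02  8.0000e-02 -1.7000e-01] q6 -1.55
 shift tool m [ 0.0003 -0.0008 -0.0017] world [-1.7 -0.8 -0.3] t 7.05 F [ 0.4  0.1 -1.5] w 53.64317779022781
```

Request:
carry_out --pt "0 0 -0.0015 0 0 0" --pt "0.001 0 0 0 0 0" --pt "0 0 0 0 0 0"

```text
t: 7.42
ee_pos: [548.6, 26.3, 45.9]
orientation: [-0.01, 1.568, 0.009]
ft_force: [0.2, 0.2, -1.3]
width: 53.9
```

Request:
carry_out --pt "0 0 0 0 0 0" --pt "0 0 0 0 0 0" --pt "0 0 0 0 0 0" --pt "0 0 0 0 0 0" --pt "-0.02 0 0 0 0 0" --pt "-0.05 0 0 0 0 0" --pt "-0.05 0 0 0 0 0" --grip 0

```text
t: 8.3
ee_pos: [545.6, 26.3, 165.0]
orientation: [-0.01, 1.576, 0.008]
ft_force: [0.6, 0.0, -0.4]
width: 88.0
```

```bash
python3 -c "
from h import *
plan([620,-255,160],17)
d=save('top','t1');s=save('side','s1')
a=cv2.resize(s['pixels'][120:270,230:410],(600,500),interpolation=cv2.INTER_CUBIC)
b=cv2.resize(d['pixels'][150:250,200:240],(200,500),interpolation=cv2.INTER_CUBIC)
cv2.imwrite('pics/v8.png',np.hstack([a,b]))
rows([620,-255,170],17.5,7)
"
```

```text
yaw 17 turn [73.68 -0.24  0.25] q6 -1.55
 yaw 197 turn [-106.32   -0.28   -0.25] q6 -1.55
 shift tool m [ 0.0049 -0.2822  0.0711] world [  74.4 -281.3   -5. ] t 8.3 F [ 0.6  0.  -0.4] w 87.95854220092427
t 8.4 tcp [549.4  26.5 169. ] yaw 90.67 tilt 0.27 F [-0.3 -0.1  0.5] w 88.1
[[-0.0001,-0.0403,0.0096,10.45,0,0],[-0.0001,-0.0379,0.0168,10.45,0,0],[-0.0001,-0.0342,0.0234,10.45,0,0],[-0.0001,-0.0294,0.0292,10.45,0,0],[-0.0001,-0.0236,0.0341,10.45,0,0],[-0.0001,-0.0171,0.0378,10.45,0,0],[-0.0001,-0.0099,0.0402,10.45,0,0]]
```

View pics/v8.png

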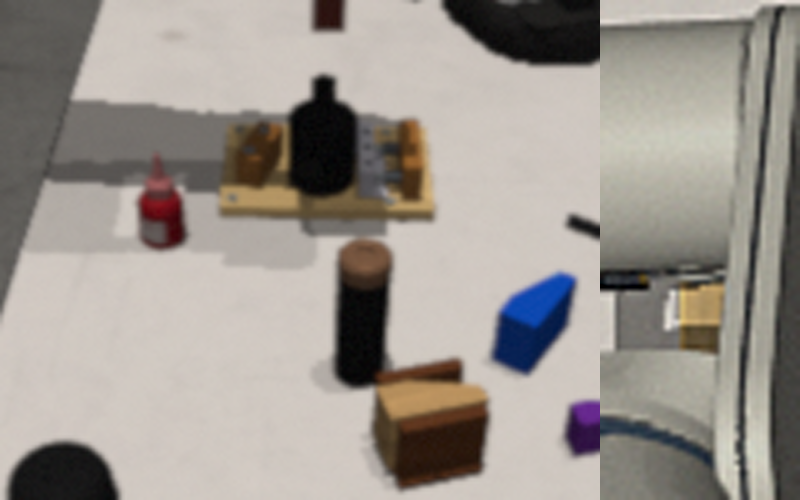

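The bell stands upright against the jaw (crop 323,145) and the bystanders have not moved. Next I'll go above the wedge block.

Request:
carry_out --pt "0 -0.0403 0.0096 10.45 0 0" --pt "0 -0.0379 0.0168 10.45 0 0" --pt "0 -0.0342 0.0234 10.45 0 0" --pt "0 -0.0294 0.0292 10.45 0 0" --pt "0 -0.0236 0.0341 10.45 0 0" --pt "0 -0.0171 0.0378 10.45 0 0" --pt "0 -0.0099 0.0402 10.45 0 0" --pt "0 0 0 0 0 0"

```text
t: 9.4
ee_pos: [615.5, -263.3, 162.9]
orientation: [1.009, 1.325, -1.007]
ft_force: [0.1, -0.3, -0.5]
width: 88.0
```

Request:
carry_out --pt "0 0 0 0 0 0"

```text
t: 9.52
ee_pos: [614.7, -262.6, 161.7]
orientation: [1.008, 1.328, -1.007]
ft_force: [0.2, 0.4, -0.5]
width: 87.9
```

```bash
python3 -c "
from h import *
d=save('wrist','w4')
plan([620,-258,130],17.5)
cv2.imwrite('pics/v9.png',cv2.resize(d['pixels'][100:300,200:440],(720,600),interpolation=cv2.INTER_CUBIC))"
```

```text
yaw 17.5 turn [-1.95 -0.15  0.03] q6 -0.69
 yaw 197.5 turn [1.7805e+02 5.0000e-02 2.3000e-01] q6 -0.69
 shift tool m [ 0.0318  0.0063 -0.0028] world [  5.3   4.5 -31.8] t 9.575 F [ 0.   0.1 -0.2] w 87.7512466327972
```

View pics/v9.png

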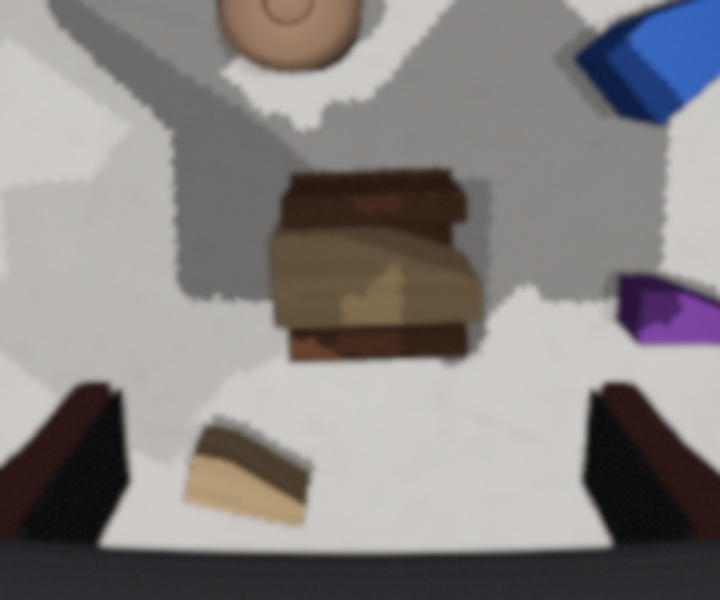

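The crop shows the wedge's top: thick end (272,232)–(276,326), thin end (478,283)–(480,318). The small tan decoy is at (250,475) and the sleeve is at the top at (290,20).

Run:
```python
from h import *
d=load('w4');T=load('top0')
px=[(270,232),(276,326),(480,318),(478,283)]
W=[onz(d,(u/3+200-.33,v/3+100-.33),52,True)[:2] for u,v in px];print(np.round(W,1))
tk=(W[0]+W[1])/2
print('len',np.linalg.norm(W[2]-W[1]),'thick',np.linalg.norm(W[0]-W[1]),'thin',np.linalg.norm(W[3]-W[2]))
v=W[2]-W[1];a=np.arctan2(v[1],v[0]);X=np.array([np.cos(a),np.sin(a)]);Y=np.array([-X[1],X[0]])
print('yaw',np.degrees(a),'origin',((W[1]+W[2])/2+10.5*Y).round(1))
# two-view height check
tp=[(350+.5,174.5),(355,181),(362.5,176),(355,155.5)]
for i,t in ((1,(355,180.5)),(2,(362.5,176.5))): pass
print('h thick corner',tri(d,(276/3+200-.33,326/3+100-.33),T,(205+590/4,150+130/4),True),tri(d,(276/3+200-.33,326/3+100-.33),T,(205+632/4,150+108/4),True),tri(d,(480/3+200-.33,318/3+100-.33),T,(205+612/4,150+20/4),True))
```

```text
[[ 584.7 -250.4]
 [ 593.7 -278. ]
 [ 652.9 -258.9]
 [ 649.1 -248.6]]
len 62.256388310969605 thick 29.05084150366923 thin 10.992654134632385
yaw 17.91766735461423 origin [ 620.1 -258.4]
h thick corner (array([ 584.43249972, -252.80103054,  118.13781692]), np.float64(23.063595201355366)) (array([ 594.29515939, -278.89237335,   50.40879271]), np.float64(1.4517822216363123)) (array([ 662.73265662, -272.29110312,   -5.70703946]), np.float64(4.3677387576808435))
```

```bash
python3 -c "
from h import *
plan([620.5,-258.2,26],17.8)
T=load('top0');h=cv2.cvtColor(T['pixels'],cv2.COLOR_BGR2HSV)
m=((h[...,1]>150)&((h[...,0]<6)|(h[...,0]>172)))[225:265,255:290];y,x=np.nonzero(m);print('bottle',onz(T,(x.mean()+255,y.mean()+225),45).round())
print('sleeve',onz(T,(205+488/4,150+133/4),104).round())"
```

```text
yaw 17.8 turn [-2.25 -0.15  0.03] q6 -0.69
 yaw 197.8 turn [1.7775e+02 5.0000e-02 2.3000e-01] q6 -0.69
 shift tool m [ 0.1358  0.0068 -0.0022] world [   5.8    4.3 -135.8] t 9.575 F [ 0.   0.1 -0.2] w 87.7512466327972
bottle [427. -44.  45.]
sleeve [ 575. -186.  104.]
```

Request:
carry_out --pt "0.03 0.0068 -0.0022 -2.2 -0.15 0" --pt "0.035 0 0 0 0 0" --pt "0.02 0 0 0 0 0" --pt "0 0 0 0 0 0"

```text
t: 10.07
ee_pos: [621.0, -253.8, 75.4]
orientation: [0.97, 1.344, -0.971]
ft_force: [1.4, 0.9, 0.0]
width: 87.8
```

```bash
python3 -c "
from h import *
plan([620.5,-258.2,26],17.8)"
```

```text
yaw 17.8 turn [ 0.52 -0.    0.  ] q6 -0.73
 yaw 197.8 turn [-1.7948e+02 -1.0000e-02 -0.0000e+00] q6 -0.73
 shift tool m [ 0.0494 -0.0018  0.004 ] world [ -0.5  -4.4 -49.4] t 10.075 F [1.4 0.9 0. ] w 87.8433181630661
```

Request:
carry_out --pt "0.01 -0.0018 0.004 0.5 0 0" --pt "0 0 0 0 0 0"

```text
t: 10.32
ee_pos: [621.6, -258.4, 66.6]
orientation: [0.977, 1.338, -0.976]
ft_force: [0.5, 0.1, 0.3]
width: 87.7
```

```bash
python3 -c "
from h import *
plan([620.5,-258.2,26],17.8)"
```

```text
yaw 17.8 turn [ 0.04  0.09 -0.1 ] q6 -0.72
 yaw 197.8 turn [-1.7996e+02  1.6000e-01  1.5000e-01] q6 -0.72
 shift tool m [ 0.0406 -0.001  -0.0006] world [ -1.1   0.2 -40.6] t 10.325 F [0.5 0.1 0.3] w 87.65245431618126
```

Request:
carry_out --pt "0.02 -0.001 -0.0005 0 0 0" --pt "0.018 0 0 0 0 0" --pt "0 0 0 0 0 0"

```text
t: 10.7
ee_pos: [620.9, -258.8, 26.9]
orientation: [0.977, 1.336, -0.976]
ft_force: [-0.5, -0.1, 0.6]
width: 87.6
```

Request:
carry_out --pt "0 0 0 0 0 0" --pt "0 0 0 0 0 0" --pt "0 0 0 0 0 0" --pt "0 0 0 0 0 0" --grip 0.8

```text
t: 11.2
ee_pos: [621.5, -259.1, 27.5]
orientation: [0.977, 1.335, -0.976]
ft_force: [-0.2, 0.4, -0.6]
width: 63.4
```

```bash
python3 -c "
from h import *
plan([620.5,-258.2,26],17.8)"
```

```text
yaw 17.8 turn [ 0.02  0.19 -0.22] q6 -0.72
 yaw 197.8 turn [-179.98    0.34    0.3 ] q6 -0.72
 shift tool m [ 0.0015 -0.0007 -0.0011] world [-1.   0.9 -1.5] t 11.2 F [-0.2  0.4 -0.6] w 63.38270598762083
```

Request:
carry_out --pt "-0.015 0 0 0 0 0" --pt "-0.03 0 0 0 0 0" --pt "-0.045 0 0 0 0 0" --pt "-0.045 0 0 0 0 0" --pt "0 0 0 0 0 0"

```text
t: 11.82
ee_pos: [621.6, -259.1, 171.1]
orientation: [0.977, 1.332, -0.975]
ft_force: [-0.6, -0.1, -0.2]
width: 63.8
```

```bash
python3 -c "
from h import *
rows([518,-125,165],90.8,8)"
```

```text
t 11.82 tcp [ 621.6 -259.1  171.1] yaw 17.82 tilt 0.46 F [-0.6 -0.1 -0.2] w 63.8
[[0.0008,-0.0072,-0.0199,-9.12,0,0],[0.0008,-0.0039,-0.0208,-9.12,0,0],[0.0008,-0.0006,-0.0212,-9.12,0,0],[0.0008,0.0028,-0.021,-9.12,0,0],[0.0008,0.0061,-0.0203,-9.12,0,0],[0.0008,0.0092,-0.0191,-9.12,0,0],[0.0008,0.0121,-0.0174,-9.12,0,0],[0.0008,0.0147,-0.0152,-9.12,0,0]]
```

Request:
carry_out --pt "0 -0.0072 -0.0199 -9.1 0 0" --pt "0 -0.0039 -0.0208 -9.1 0 0" --pt "0 -0.0006 -0.0212 -9.1 0 0" --pt "0 0.0028 -0.021 -9.1 0 0" --pt "0 0.0061 -0.0203 -9.1 0 0" --pt "0 0.0092 -0.0191 -9.1 0 0" --pt "0 0.0121 -0.0174 -9.1 0 0" --pt "0 0.0147 -0.0152 -9.1 0 0"

```text
t: 12.82
ee_pos: [509.7, -122.4, 168.4]
orientation: [-0.041, 1.567, 0.038]
ft_force: [0.2, -0.4, -0.9]
width: 63.7
```

Request:
carry_out --pt "0 0 0 0 0 0"

```text
t: 12.95
ee_pos: [508.4, -121.6, 168.1]
orientation: [-0.041, 1.568, 0.038]
ft_force: [0.5, -0.2, -1.4]
width: 64.0
```

```bash
python3 -c "
from h import *
plan([518,-125,22.5],90.8)"
```

```text
yaw 90.8 turn [2.09 0.12 0.11] q6 -1.88
 yaw 270.8 turn [-1.7791e+02 -1.6000e-01  1.9000e-01] q6 -1.88
 shift tool m [ 0.1456 -0.0036  0.0091] world [   9.6   -3.4 -145.6] t 12.95 F [ 0.5 -0.2 -1.4] w 63.98618952959474
```

Request:
carry_out --pt "0.03 -0.0036 0.0091 2.1 0.1 0.1" --pt "0.045 0 0 0 0 0" --pt "0.04 0 0 0 0 0" --pt "0.014 0 0 0 0 0" --pt "0 0 0 0 0 0"

```text
t: 13.58
ee_pos: [523.1, -128.0, 37.1]
orientation: [0.001, 1.564, -0.005]
ft_force: [0.1, 1.0, -0.7]
width: 63.9
```

```bash
python3 -c "
from h import *
plan([518,-125,22],90.8)"
```

```text
yaw 90.8 turn [-1.02  0.39  0.13] q6 -1.83
 yaw 270.8 turn [178.98   0.2   -0.6 ] q6 -1.83
 shift tool m [ 0.0151  0.0031 -0.0052] world [ -5.1   3.  -15.1] t 13.575 F [ 0.1  1.  -0.7] w 63.86573454007721
```

Request:
carry_out --pt "0.01 0.003 -0.005 -1 0.4 0.1" --pt "0 0 0 0 0 0"

```text
t: 13.82
ee_pos: [519.3, -125.4, 28.5]
orientation: [-0.012, 1.568, 0.01]
ft_force: [0.1, -0.3, -0.5]
width: 63.9
```

```bash
python3 -c "
from h import *
plan([518,-125,22],90.8)"
```

```text
yaw 90.8 turn [-0.03  0.13  0.07] q6 -1.84
 yaw 270.8 turn [ 1.7997e+02  1.1000e-01 -2.1000e-01] q6 -1.84
 shift tool m [ 0.0065  0.0005 -0.0013] world [-1.3  0.4 -6.5] t 13.825 F [ 0.1 -0.3 -0.5] w 63.880846815974095
```

Request:
carry_out --pt "0.006 0.0005 -0.001 0 0 0" --pt "0.001 0 0 0 0 0" --pt "0 0 0 0 0 0"

```text
t: 14.2
ee_pos: [519.5, -125.1, 22.6]
orientation: [-0.012, 1.565, 0.009]
ft_force: [0.2, -0.1, -0.1]
width: 63.7
```

```bash
python3 -c "
from h import *
plan([518,-125,22],90.8)"
```

```text
yaw 90.8 turn [-0.03  0.31  0.12] q6 -1.84
 yaw 270.8 turn [179.97   0.19  -0.48] q6 -1.84
 shift tool m [ 0.0006  0.0002 -0.0015] world [-1.5  0.1 -0.6] t 14.2 F [ 0.2 -0.1 -0.1] w 63.68944611471446
```

Request:
carry_out --pt "0.0015 0 0 0 0.3 0.1" --pt "0 0 0 0 0 0"

```text
t: 14.45
ee_pos: [519.7, -125.2, 21.3]
orientation: [-0.011, 1.571, 0.01]
ft_force: [-0.4, 0.0, -0.4]
width: 64.1
```

Request:
carry_out --pt "0 0 0 0 0 0" --pt "0 0 0 0 0 0" --pt "0 0 0 0 0 0" --pt "0 0 0 0 0 0" --pt "-0.02 0 0 0 0 0" --pt "-0.05 0 0 0 0 0" --pt "-0.05 0 0 0 0 0" --pt "0 0 0 0 0 0" --grip 0

```text
t: 15.45
ee_pos: [519.5, -125.1, 144.0]
orientation: [-0.01, 1.572, 0.01]
ft_force: [-0.7, 0.3, 0.1]
width: 88.0
```

```bash
python3 -c "
from h import *
plan([520,-125,150],90.8)
d=save('wrist','w5')
cv2.imwrite('pics/v10.png',cv2.resize(d['pixels'][60:310,160:480],(768,600),interpolation=cv2.INTER_CUBIC))"
```

```text
yaw 90.8 turn [-0.04 -0.07 -0.  ] q6 -1.84
 yaw 270.8 turn [ 1.7996e+02 -0.0000e+00  1.2000e-01] q6 -1.84
 shift tool m [-0.006   0.0001  0.0005] world [0.5 0.1 6. ] t 15.45 F [-0.7  0.3  0.1] w 88.0052027843373
```

View pics/v10.png

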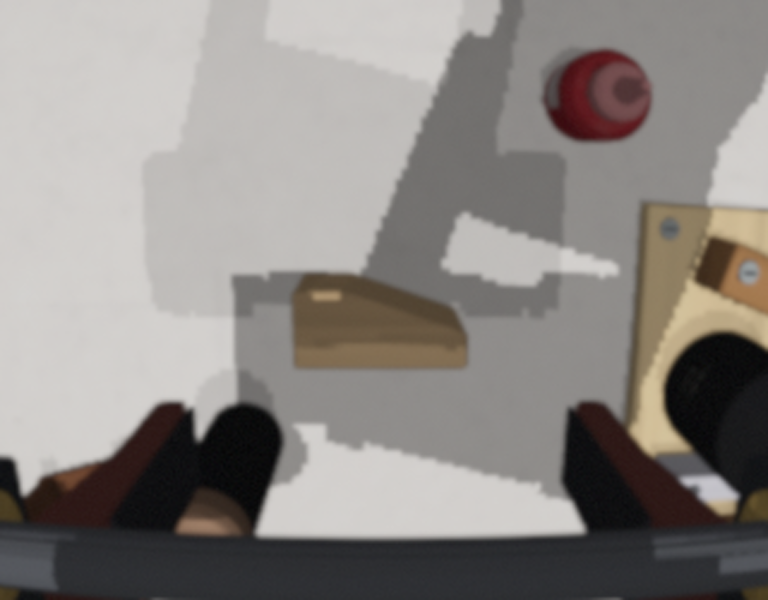

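Everything is as planned: the wedge stands on its underside (top face thick end (295,295)–(295,367), thin end (467,340)–(467,367)). The bottle is at (600,95), the sleeve at (240,450) and the bell at (720,390), all undisturbed.

Run:
```python
from h import *
d=load('w5')
px=[(295,295),(295,367),(467,367),(467,340)]
W=[onz(d,(u/2.4+160-.3,v/2.4+60-.3),46,True)[:2] for u,v in px];print(np.round(W,1))
print('len',np.linalg.norm(W[2]-W[1]),'thick',np.linalg.norm(W[0]-W[1]),'thin',np.linalg.norm(W[3]-W[2]))
v=W[2]-W[1];a=np.arctan2(v[1],v[0]);X=np.array([np.cos(a),np.sin(a)]);Y=np.array([-X[1],X[0]])
o=(W[1]+W[2])/2+10.5*Y
print('yaw',np.degrees(a),'origin',o.round(1))
f=lambda u,v,z:onz(d,(u/2.4+160-.3,v/2.4+60-.3),z,True)[:2].round(1)
print('board front edge',f(645,204,12),f(630,410,12),'fence front',f(697,283,42), f(722,237,42))
print('target grip', (o-27*X+4*Y).round(1))
rows([*(o-27*X+4*Y),140],0.8,8)
```

```text
[[ 502.5 -156.5]
 [ 529.3 -156.9]
 [ 528.4  -93.8]
 [ 518.2  -94.3]]
len 63.059760746335954 thick 26.85089225694103 thin 10.22255128683692
yaw 90.82149189739393 origin [ 518.4 -125.5]
board front edge [468.  -17.5] [557.4 -16.1] fence front [495.4  -4.6] [477.1   4.6]
target grip [ 514.8 -152.6]
t 15.5 tcp [ 518.1 -124.8  142.1] yaw 90.76 tilt 0.27 F [-0.5 -0.5 -0.9] w 87.8
[[0.0003,-0.0035,-0.0005,11.25,0,0],[0.0003,-0.0035,0.0002,11.25,0,0],[0.0003,-0.0034,0.0009,11.25,0,0],[0.0003,-0.0031,0.0015,11.25,0,0],[0.0003,-0.0028,0.0021,11.25,0,0],[0.0003,-0.0023,0.0026,11.25,0,0],[0.0003,-0.0018,0.003,11.25,0,0],[0.0003,-0.0011,0.0033,11.25,0,0]]
```

Wedge origin is at about (519,-125.4), yaw 90.8°. The sleeve is close to the regrip spot, so I'll grip high (TCP z≈28, body above 104 mm) with the fingers only partly open.

Request:
carry_out --pt "0 -0.0035 -0.0005 10.5 0 0" --pt "0 -0.0035 0.0002 10.5 0 0" --pt "0 -0.0034 0.0009 10.5 0 0" --pt "0 -0.0031 0.0015 10.5 0 0" --pt "0 -0.0028 0.0021 10.5 0 0" --pt "0 -0.0023 0.0026 10.5 0 0" --pt "0 -0.0018 0.003 10.5 0 0" --pt "0 -0.0011 0.0033 10.5 0 0" --grip 0.43

```text
t: 16.5
ee_pos: [506.1, -150.5, 128.2]
orientation: [1.142, 1.273, -1.163]
ft_force: [0.3, -0.2, -0.1]
width: 50.0
```

Request:
carry_out --pt "0 0 0 0 0 0"

```text
t: 16.62
ee_pos: [505.1, -150.3, 126.5]
orientation: [1.14, 1.276, -1.164]
ft_force: [0.1, 1.0, -0.2]
width: 50.1
```

```bash
python3 -c "
from h import *
plan([515,-152.4,28],.8)"
```

```text
yaw 0.8 turn [ 4.01 -0.56  1.66] q6 -0.39
 yaw 180.8 turn [-175.97   -2.55   -0.86] q6 -0.39
 shift tool m [0.0982 0.0125 0.004 ] world [  9.9  -2.1 -98.5] t 16.625 F [ 0.1  1.  -0.2] w 50.05943970972037
```

Request:
carry_out --pt "0.01 0.0095 0.002 4 -0.5 1.6" --pt "0.02 0 0 0 0 0" --pt "0 0 0 0 0 0"

```text
t: 17.0
ee_pos: [512.7, -150.5, 92.8]
orientation: [1.191, 1.226, -1.194]
ft_force: [-0.1, -0.3, 0.4]
width: 50.3
```

```bash
python3 -c "
from h import *
plan([515,-152.4,28],.8)"
```

```text
yaw 0.8 turn [ 0.58 -0.14  0.28] q6 -0.33
 yaw 180.8 turn [-179.42   -0.43   -0.22] q6 -0.33
 shift tool m [0.0647 0.0026 0.0021] world [  2.3  -1.9 -64.8] t 17.0 F [-0.1 -0.3  0.4] w 50.33150350184792
```

Request:
carry_out --pt "0.02 0.0025 0.002 0.6 0 0.2" --pt "0.02 0 0 0 0 0" --pt "0.014 0 0 0 0 0" --pt "0 0 0 0 0 0"

```text
t: 17.5
ee_pos: [515.6, -152.2, 37.9]
orientation: [1.194, 1.222, -1.193]
ft_force: [-0.1, -1.2, 0.1]
width: 50.1
```

```bash
python3 -c "
from h import *
plan([515,-152.4,28],.8)"
```

```text
yaw 0.8 turn [ 0.46 -0.14  0.07] q6 -0.33
 yaw 180.8 turn [-1.7954e+02 -1.1000e-01 -2.2000e-01] q6 -0.33
 shift tool m [ 0.0099 -0.0006  0.0002] world [-0.6 -0.2 -9.9] t 17.5 F [-0.1 -1.2  0.1] w 50.081609071744055
```

Request:
carry_out --pt "0.009 -0.0005 0 0.4 0 0" --pt "0 0 0 0 0 0"

```text
t: 17.75
ee_pos: [515.7, -152.3, 29.3]
orientation: [1.199, 1.218, -1.197]
ft_force: [-0.3, -0.6, 0.7]
width: 50.0
```

Request:
carry_out --pt "0 0 0 0 0 0" --pt "0 0 0 0 0 0" --pt "0 0 0 0 0 0" --grip 0.95

```text
t: 18.12
ee_pos: [516.3, -152.5, 30.3]
orientation: [1.2, 1.216, -1.196]
ft_force: [0.3, -0.6, -0.7]
width: 28.7
```

```bash
python3 -c "
from h import *
plan([515,-152.4,28],.8)"
```

```text
yaw 0.8 turn [ 0.09 -0.09 -0.1 ] q6 -0.33
 yaw 180.8 turn [-1.799e+02  1.500e-01 -1.400e-01] q6 -0.33
 shift tool m [ 0.0023 -0.0013 -0.0002] world [-1.3  0.1 -2.3] t 18.125 F [ 0.3 -0.6 -0.7] w 28.71700373449884
```

Request:
carry_out --pt "-0.019 0 0 0 0 0" --pt "0 0 0 0 0 0"

```text
t: 18.38
ee_pos: [516.6, -152.6, 50.9]
orientation: [1.2, 1.216, -1.195]
ft_force: [-0.3, 0.7, -0.6]
width: 28.7
```

```bash
python3 -c "
from h import *
rows([502.5,-61,48],.8,3)"
```

```text
t 18.38 tcp [ 516.6 -152.6   50.9] yaw 0.9 tilt 0.15 F [-0.3  0.7 -0.6] w 28.7
[[0.001,-0.0042,-0.0306,0.03,0,0],[0.001,-0.0042,-0.0306,0.03,0,0],[0.001,-0.0043,-0.0306,0.03,0,0]]
```

Request:
carry_out --pt "0 -0.0045 -0.03 0 0 0" --pt "0 -0.0045 -0.03 0 0 0" --pt "0 -0.0045 -0.026 0 0 0" --pt "0 0 0 0 0 0"

```text
t: 18.88
ee_pos: [502.4, -65.5, 52.7]
orientation: [1.202, 1.212, -1.194]
ft_force: [0.5, 0.3, 0.1]
width: 28.8
```

```bash
python3 -c "
from h import *
plan([502.5,-61,43],.8)
d=save('wrist','w6')
cv2.imwrite('pics/v11.png',cv2.resize(d['pixels'][0:250,160:480],(768,600),interpolation=cv2.INTER_CUBIC))"
```

```text
yaw 0.8 turn [ 0.03 -0.02 -0.33] q6 -0.17
 yaw 180.8 turn [-1.7997e+02  5.2000e-01 -4.0000e-02] q6 -0.17
 shift tool m [ 0.0097  0.0001 -0.0045] world [ 0.1  4.5 -9.7] t 18.875 F [0.5 0.3 0.1] w 28.816052650146567
```

View pics/v11.png

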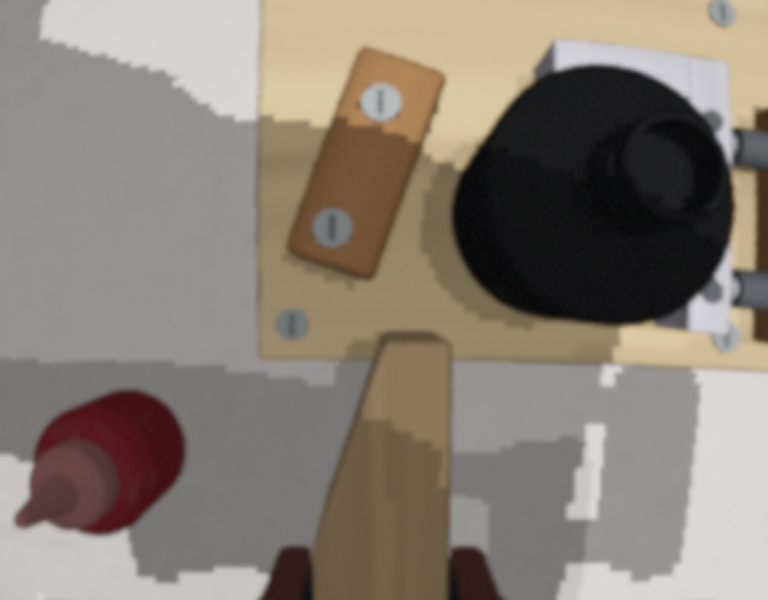

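The wrist view shows the wedge in line with the gap: thin end (382–451,343), fence front corner (373,277), bell left side (455,210), board front edge at row ≈358. The bottle at (110,460) is clear.

Run:
```python
from h import *
d=load('w6')
f=lambda u,v,z:onz(d,(u/2.4+160-.3,v/2.4-.3),z,True)[:2].round(1)
print('thin corners',f(382,342,68.4),f(451,344,68.4))
print('straight face far',f(449,560,68.4))
print('fence front c',f(373,277,42),'fence end',f(444,77,42),'back',f(290,250,42))
print('bell left',f(455,210,69),f(455,210,40))
print('edge',f(262,358,12),f(350,359,12),f(610,362,12))
```

```text
thin corners [501.9  -7.3] [515.5  -7.4]
straight face far [516.7 -52.4]
fence front c [499.9   6.2] fence end [515.6  54.8] back [480.6  12.4]
bell left [515.7  19.1] [518.7  22.6]
edge [469.5 -15.3] [493.8 -15.5] [566.8 -14.2]
```

Request:
carry_out --pt "0.005 0 -0.008 0 0 -0.3" --pt "0.003 0.0005 -0.011 0 0 0" --pt "0 0 0 0 0 0"

```text
t: 19.3
ee_pos: [504.1, -47.7, 44.4]
orientation: [1.201, 1.213, -1.199]
ft_force: [-0.2, 0.0, -0.7]
width: 28.6
```

```bash
python3 -c "
from h import *
plan([503.2,-46,43],.8)"
```

```text
yaw 0.8 turn [-0.12  0.01 -0.11] q6 -0.13
 yaw 180.8 turn [ 1.7988e+02 -1.7000e-01 -1.0000e-02] q6 -0.13
 shift tool m [ 0.0014 -0.0009 -0.0017] world [-0.9  1.7 -1.4] t 19.3 F [-0.2  0.  -0.7] w 28.599521588844162
```

Request:
carry_out --pt "0.0015 -0.0005 -0.003 0 0 0" --pt "0.001 0 0 0 0 0" --pt "0 0 0 0 0 0"

```text
t: 19.68
ee_pos: [503.6, -44.8, 42.0]
orientation: [1.201, 1.213, -1.199]
ft_force: [-0.6, 1.2, 3.1]
width: 28.4
```

```bash
python3 -c "
from h import *
plan([511.2,-23,43],.8)"
```

```text
yaw 0.8 turn [-0.13  0.01 -0.1 ] q6 -0.12
 yaw 180.8 turn [ 1.7987e+02 -1.5000e-01 -1.0000e-02] q6 -0.12
 shift tool m [-0.001   0.0078 -0.0217] world [ 7.6 21.8  1. ] t 19.675 F [-0.6  1.2  3.1] w 28.42696512238414
```

Request:
carry_out --pt "-0.0004 0.0015 -0.0045 0 0 0" --pt "0 0.0016 -0.0045 0 0 0" --pt "0 0.0016 -0.0045 0 0 0" --pt "0 0 0 0 0 0"

```text
t: 20.18
ee_pos: [508.5, -30.4, 42.2]
orientation: [1.201, 1.213, -1.2]
ft_force: [0.2, 0.1, -0.9]
width: 28.6
```

```bash
python3 -c "
from h import *
plan([514.4,-11,42],.8)"
```

```text
yaw 0.8 turn [-0.14  0.01 -0.1 ] q6 -0.09
 yaw 180.8 turn [ 1.7986e+02 -1.6000e-01 -2.0000e-02] q6 -0.09
 shift tool m [ 0.0002  0.0061 -0.0193] world [ 5.9 19.4 -0.2] t 20.175 F [ 0.2  0.1 -0.9] w 28.57458842144693
```

Request:
carry_out --pt "0 0.0014 -0.0045 0 0 0" --pt "0 0.0014 -0.0045 0 0 0" --pt "0 0 0 0 0 0"

```text
t: 20.55
ee_pos: [510.9, -20.7, 42.1]
orientation: [1.201, 1.214, -1.2]
ft_force: [-0.5, 0.1, 0.8]
width: 28.4
```

```bash
python3 -c "
from h import *
plan([514.4,-11,42],.8)"
```

```text
yaw 0.8 turn [-0.13  0.02 -0.04] q6 -0.08
 yaw 180.8 turn [ 1.7987e+02 -7.0000e-02 -3.0000e-02] q6 -0.08
 shift tool m [ 0.0001  0.0036 -0.0097] world [ 3.5  9.7 -0.1] t 20.55 F [-0.5  0.1  0.8] w 28.404198227228118
```

Request:
carry_out --pt "0 0.0014 -0.004 0 0 0" --pt "0 0.001 -0.003 0 0 0" --pt "0 0 0 0 0 0"

```text
t: 20.92
ee_pos: [512.9, -14.0, 42.2]
orientation: [1.199, 1.214, -1.201]
ft_force: [-1.7, -1.4, -0.3]
width: 28.6
```

```bash
python3 -c "
from h import *
plan([514.4,-11,42],.8)"
```

```text
yaw 0.8 turn [-0.11  0.07  0.01] q6 -0.06
 yaw 180.8 turn [ 1.7989e+02  1.0000e-02 -1.1000e-01] q6 -0.06
 shift tool m [ 0.0002  0.0016 -0.003 ] world [ 1.5  3.  -0.2] t 20.925 F [-1.7 -1.4 -0.3] w 28.553526805991783
```

Request:
carry_out --pt "0 0.0005 -0.003 0 0 0" --pt "0 0 -0.0005 0 0 0"

```text
t: 21.18
ee_pos: [513.6, -11.4, 42.4]
orientation: [1.198, 1.213, -1.201]
ft_force: [-1.4, -3.2, 0.2]
width: 28.6
```

Run:
```python
from h import *
plan([514.4,-11,42],.8)
d=save('wrist','w7')
# wedge top thick-end is hidden by the fingers? project known points
for n,P in [('edge@518',[518,-15,12]),('head bottom',[518,-16,12]),('head top',[514,-16,58]),('edge left',[480,-15,12]),('edge right',[560,-15,12])]: print(n,proj(d,P,True).round(1))
s=save('side','s2')
for n,P in [('edge',[530,-15,12]),('head top',[514,-16,58])]: print('side',n,proj(s,P).round(1))
```

```text
yaw 0.8 turn [-0.1   0.15 -0.02] q6 -0.05
 yaw 180.8 turn [ 1.799e+02 -3.000e-02 -2.400e-01] q6 -0.05
 shift tool m [ 0.0004  0.0008 -0.0004] world [ 0.8  0.4 -0.4] t 21.175 F [-1.4 -3.2  0.2] w 28.570449100746526
edge@518 [324.4 232.2]
head bottom [324.4 233.6]
head top [318.5 264.2]
edge left [267.4 231.2]
edge right [386.8 232.4]
side edge [318.8 181.5]
side head top [312.7 166.9]
```

Request:
carry_out --pt "0 0 0 0 0 0" --pt "0 0 0 0 0 0" --pt "-0.025 0 0.005 0 0 0" --pt "-0.05 0 0.02 0 0 0" --pt "-0.02 0 0.04 0 0 0" --pt "0 0 0.01 0 0 0" --pt "0 0 0 0 0 0" --grip 0.43

```text
t: 22.15
ee_pos: [515.7, -86.0, 139.4]
orientation: [1.201, 1.212, -1.199]
ft_force: [-0.5, 0.3, -0.4]
width: 50.0
```

Run:
```python
from h import *
plan([514.4,-50,80],.8)
d=save('wrist','w8')
for n,P in [('head bottom',[518.4,-15.5,12]),('head top',[518.4,-15.5,58])]: print(n,proj(d,P,True).round(1))
cv2.imwrite('pics/v12.png',cv2.resize(d['pixels'][40:240,200:440],(720,600),interpolation=cv2.INTER_CUBIC))
```

```text
yaw 0.8 turn [-0.1   0.07 -0.13] q6 -0.2
 yaw 180.8 turn [ 1.799e+02 -2.100e-01 -1.000e-01] q6 -0.2
 shift tool m [ 0.0594 -0.001  -0.0361] world [ -1.3  36.  -59.4] t 22.15 F [-0.5  0.3 -0.4] w 50.04488302373833
head bottom [321.5 119.5]
head top [322.3 118.9]
```

View pics/v12.png

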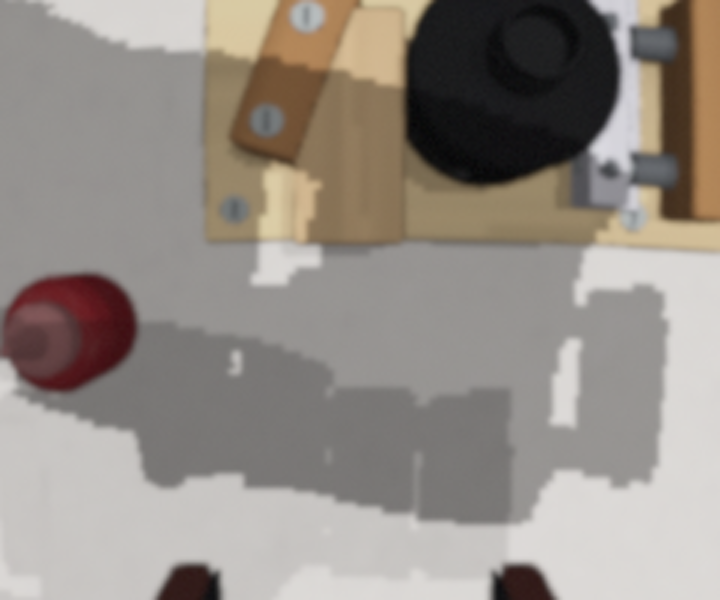

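The view from above the edge shows the wedge's thick end at crop row ≈244 and the board edge at ≈241–243. The wedge fills the gap between the fence (300,160) and the bell (405,70), and the bystanders are untouched. Computing the numbers.

Run:
```python
from h import *
d=load('w8');p=d['pixels'].astype(float)
f=lambda u,v,z:onz(d,(u/3+200-.33,v/3+40-.33),z,True)[:2].round(1)
print('end',f(310,243,58),f(400,244,58),'edge',f(210,242,12),f(450,243,12),f(590,244,12))
print('straight face',f(404,150,58),f(404,235,58))
print('jaw back plate outer edge',f(638,60,40),'bell left',f(405,80,69),'bell right',f(619,70,69),'neck',f(538,42,103))
# jaw before: w3 view, outer edge right of plate crop(490,150)/2
e=load('w3');g=lambda u,v,z:onz(e,(u/2+120-.25,v/2-.25),z,True)[:2].round(1)
print('before: jaw outer',g(477,120,40),g(491,150,40))
# gradient profile for edges
for c in (270,275,300,320,330,345,360):
    col=p[105:135,c].sum(1);gr=np.diff(col);print(c,105+np.argsort(-abs(gr))[:3]+.5,gr[np.argsort(-abs(gr))[:3]].round())
```

```text
end [503.4 -17.1] [526.7 -17. ] edge [470.1 -16.3] [544.5 -16. ] [589.1 -14.3]
straight face [527.4   7.8] [527.7 -14.6]
jaw back plate outer edge [595.4  40.4] bell left [526.9  24.5] bell right [581.4  30.6] neck [553.5  28.2]
before: jaw outer [589.5  64.2] [595.7  50.4]
270 [121.5 120.5 118.5] [ 33.  27. -16.]
275 [120.5 121.5 118.5] [ 36.  29. -18.]
300 [128.5 121.5 129.5] [-81.  57. -55.]
320 [124.5 119.5 121.5] [ 34. -27.  26.]
330 [121.5 120.5 122.5] [65. 30. 27.]
345 [121.5 120.5 118.5] [ 45.  40. -28.]
360 [121.5 122.5 120.5] [46. 29. 28.]
```

Run:
```python
from h import *
d=load('w8');e=load('w3')
f=lambda u,v,z:onz(d,(u/3+200-.33,v/3+40-.33),z,True)[:2].round(1)
g=lambda u,v,z:onz(e,(u/2+120-.25,v/2-.25),z,True)[:2].round(1)
print('screw now',f(609,168,40),'before',g(465,244,40))
print('block edge now',f(664,150,46),'before',g(516,230,46))
h=load('w6');k=lambda u,v,z:onz(h,(u/2.4+160-.3,v/2.4-.3),z,True)[:2].round(1)
print('w6: screw',k(712,291,40),'jaw outer',k(731,200,40),'block edge',k(757,200,46),'neck',k(660,168,103))
print('side views bell neck col')
for n in('s1','s2'): 
    s=load(n)['pixels'];m=(s.max(2)<45)[138:178,305:345];print(n,[(r+138,np.nonzero(m[r])[0][[0,-1]]+305) for r in (10,14,18,24,30) if m[r].any()])
print(tri(load('s1'),(230+323/600*180,120+75/500*150),load('w6'),(660/2.4+160,168/2.4),False,True))
```

```text
screw now [587.    7.6] before [584.    7.1]
block edge now [601.5  13.5] before [606.1  13.8]
w6: screw [584.3   7.5] jaw outer [589.1  31.3] block edge [593.5  31.3] neck [544.5  24.2]
side views bell neck col
s1 [(148, array([325, 329])), (152, array([320, 333])), (156, array([317, 336])), (162, array([317, 336])), (168, array([318, 336]))]
s2 [(148, array([305, 332])), (152, array([324, 337])), (156, array([305, 338])), (162, array([305, 338])), (168, array([305, 338]))]
(array([546.22806489,  24.45444431, 104.7427826 ]), np.float64(4.3586057818136625))
```

Two earlier views put the jaw screw at x≈584.1, and it is now at 587.0, so the jaw is pressed back about 3 mm. The wedge end is flush to about 1 mm and the robot is clear, so I'm handing in.

```bash
python3 -c "
from h import *
print(ctrl.close_job())"
```

```text
the job is handed in; nothing more can be done
None
```

The job is done and handed in at about 22 s of robot time. The hand-in gave no verdict, so the result rests on my last measurements below.

**What I did**
- I stood the bell upright in the corner of the jaw and released it.
- I lifted the wedge by its two ends out of its block, set it on its underside on the bench and let go.
- I took it again across its thick end and drove it home along the fence. I saw no more than about 3 N against the drive.

**Last checks (wrist view from above the front edge)**
- **Flush:** the thick end stands about 1 mm proud of the board's front edge; 4 mm is allowed.
- **Sideways:** the wedge is about 1 mm off; 6 mm is allowed. Its face was parallel to the cradle.
- **Jaw:** its screw moved from x 584.1 to 587.0 mm, so the jaw is pressed back about 3 mm (roughly 4–5 N by the given spring rate). The bell's neck moved the same way.
- **Surroundings:** the bottle was in view and had not moved, and the gripper is clear of everything. The sleeve was last seen in place when I set the wedge down. The mesh microphone was last seen as I gripped the bell, apart from a partial view after the bell was placed. I did not go near it again.

**Readings that disagreed or were not taken**
- Three estimates of the board's front edge ran from y -10.6 to -16.8 mm. I compared the wedge end and the edge in the same picture for the final figure.
- The jaw's outer edge and the wooden block's edge read inconsistently between views, so I relied on the screw.
- Several two-view height checks failed, probably because I matched the wrong points. The wedge's thick corner measured 50.4 mm against 52.
- I did not measure the contact force between wedge and bell directly.

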